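Pry open the cake tin and raise the cupcakes on the display lift

TASK

Use the palette knife in the slot at the front to pry up the cake tin's lid and swing it open until it stands upright or leans back, and lay the knife back on its red mat. Stand every cupcake from the tin upright on the platform of the display lift while it is still down, then turn the crank its two turns clockwise until the platform is fully up. Leave everything else on the table where it is.

Things in the scene. Friction and masses are not known exactly. Their poses are not given: they have to be found in the camera images.
- lid (a joint): hinge of the cake tin's flat lid (pale turquoise with a pink panel, 215 mm long from hinge to front edge, 190 mm wide, 5 mm thick, 150 g). 0 = shut (flat on the tin), grows as the front edge rises; pi/2 = upright, stop at 2.1 rad. The stiff hinge (0.2 N m of friction) keeps the lid wherever it is left; about 2 N upward at the front edge opens it. The lid is flush with the tin all round, so there is nothing to grip.
- lid_hinge (a point): middle of the lid's hinge line on the tin's far rim, 62 mm above the table, at the lid's underside. Axes as the tin: -x points to the tin's front (the slot side), y along the hinge line, z up.
- lid_edge (a point): middle of the lid's front edge at its underside, 215 mm from the hinge; turns with the lid.
- tin_slot (a point): middle of the slot in the front rim of the tin, just below the lid: 110 mm wide, 9 mm high (from 53 to 62 mm above the table), through the 4 mm front wall; this point is on the outer face at mid height (57.5 mm). Its +x axis points into the tin, y along the slot, z up.
- tin_floor (a point): centre of the tin's inner floor, 4 mm above the table. Tin: fixed, outside 215 mm (x, front to hinge) x 190 mm (y) x 62 mm high, walls 4 mm; x points from the slot to the hinge. Cupcakes start standing in up to four places at about x = -52 or +30, y = -38 or +38 mm of this point.
- knife_grip (a point): palette knife: the point to grip, in the front part of its brown wooden handle (handle box 100 mm long, 20 mm wide, 24 mm high; this point is on its centre line at half height, 30 mm ahead of the handle's middle and 20 mm behind the blade end of the handle). x points along the knife to the blade tip, z up. Knife 210 mm long, 90 g; it lies flat, blade and handle on the mat.
- knife_tip (a point): tip of the knife's straight stiff steel blade (95 mm long ahead of a 15 mm neck, 24 mm wide, 2 mm thick) at mid thickness: 130 mm ahead of knife_grip and 11 mm below it in the knife's frame.
- mat_mid (a point): centre of the top of the knife's red mat, fixed, 270 mm (x) x 100 mm (y) x 3 mm thick.
- platform_top (a point): centre of the upper surface of the lift's aluminium platform: 200 mm (x) x 150 mm (y) inside a rim that stands 6 mm above it; 80 mm above the table when fully down and 60 mm higher when fully up. It only moves up and down, geared to the crank: 30 mm a turn.
- crank (a joint): the lift's hand crank, turning about a vertical axis. 0 = platform fully down, grows as the crank is turned clockwise seen from above, stop at 12.57 rad (two turns) = platform fully up. Needs about 0.13 N m; stays where it is left.
- crank_axis (a point): point on the crank's axis at the height of the handle's middle (86 mm above the table), 175 mm from the platform's centre towards its -y side.
- crank_handle (a point): centre of the crank's red upright handle, 40 mm from the axis: a flat paddle 24 mm long radially (its x axis points away from the crank's axis), 14 mm thick (y), 42 mm high (from 65 to 107 mm above the table), rigid on its arm, so it turns with the crank. The crank arm's top lies 65 mm above the table.
- cupcake0_mid (a point): cupcake with cream topping, 60 g, in a white paper liner: point on its axis 23 mm above its foot, z up. 42 mm across at the foot, 48 mm at 31 mm height, 47 mm high at the top; rigid sides up to 31 mm (grip there, below the topping). May be absent.
- cupcake1_mid (a point): cupcake with pink topping, 60 g, in a white paper liner: point on its axis 23 mm above its foot, z up. 42 mm across at the foot, 48 mm at 31 mm height, 47 mm high at the top; rigid sides up to 31 mm (grip there, below the topping). May be absent.
- cupcake2_mid (a point): cupcake with cream topping, 60 g, in a white paper liner: point on its axis 23 mm above its foot, z up. 42 mm across at the foot, 48 mm at 31 mm height, 47 mm high at the top; rigid sides up to 31 mm (grip there, below the topping). May be absent.
- cupcake3_mid (a point): cupcake with pink topping, 60 g, in a white paper liner: point on its axis 23 mm above its foot, z up. 42 mm across at the foot, 48 mm at 31 mm height, 47 mm high at the top; rigid sides up to 31 mm (grip there, below the topping). May be absent.
- syrup: amber syrup bottle, 56 mm across, 160 mm high; a bystander to be left where it is (origin at the middle of its underside)
- sprinkles: clear jar with yellow cap, 50 mm across, 75 mm high; a bystander to be left where it is (origin at the middle of its underside)
- mug: white mug, 76 mm across, 90 mm high; a bystander to be left where it is (origin at the middle of its underside)
- liners: small stack of paper liners, 60 mm across, 54 mm high; a bystander to be left where it is (origin at the middle of its underside)
- brush: pastry brush with a pale wooden handle, lying on the bare table cloth (not on the red mat); a bystander to be left where it is
Not all that is in view belongs to the job. There is more than one size of the part that bears knife_grip; the job needs the smaller.

How it is judged (in metres and radians):
On the way, in this order (a step that is already met when the one before it is completed fails the run):
1. the knife's blade, under the lid, has pried the lid up at least 0.15 rad (value of joint lid above 0.15 rad and contact force between knife and lid above 0.3 N), for 0.05 s.
2. the lid stands open, 1.4 rad or more (value of joint lid above 1.4 rad), for 0.2 s.
3. every cupcake stands on the platform while it is still down (crank below 1.5 rad) (x of cupcake0_mid in the frame of platform_top between -0.1 and 0.1 m and y of cupcake0_mid in the frame of platform_top between -0.075 and 0.075 m and z of cupcake0_mid in the frame of platform_top between 0.015 and 0.032 m and angle between each of cupcake0_mid, cupcake1_mid, cupcake2_mid, cupcake3_mid's own z axis and vertical below 0.2 rad and x of cupcake1_mid in the frame of platform_top between -0.1 and 0.1 m and y of cupcake1_mid in the frame of platform_top between -0.075 and 0.075 m and z of cupcake1_mid in the frame of platform_top between 0.015 and 0.032 m and x of cupcake2_mid in the frame of platform_top between -0.1 and 0.1 m and y of cupcake2_mid in the frame of platform_top between -0.075 and 0.075 m and z of cupcake2_mid in the frame of platform_top between 0.015 and 0.032 m and x of cupcake3_mid in the frame of platform_top between -0.1 and 0.1 m and y of cupcake3_mid in the frame of platform_top between -0.075 and 0.075 m and z of cupcake3_mid in the frame of platform_top between 0.015 and 0.032 m and value of joint crank below 1.5 rad), for 0.2 s.
4. the crank has been turned until the platform is up (crank above 12.2 rad) (value of joint crank above 12.2 rad), for 0.2 s.
At the end, for the whole second after the job is handed in: Lid open 1.4 rad or more; crank beyond 12.2 rad (platform up); every cupcake present upright (0.2 rad) on the platform; knife flat on the mat (grip point over it, tip at most 30 mm past its end, 40 mm past its side); all at rest (value of joint lid above 1.4 rad and value of joint crank above 12.2 rad and x of cupcake0_mid in the frame of platform_top between -0.1 and 0.1 m and y of cupcake0_mid in the frame of platform_top between -0.075 and 0.075 m and z of cupcake0_mid in the frame of platform_top between 0.015 and 0.032 m and angle between each of cupcake0_mid, cupcake1_mid, cupcake2_mid, cupcake3_mid's own z axis and vertical below 0.2 rad and x of cupcake1_mid in the frame of platform_top between -0.1 and 0.1 m and y of cupcake1_mid in the frame of platform_top between -0.075 and 0.075 m and z of cupcake1_mid in the frame of platform_top between 0.015 and 0.032 m and x of cupcake2_mid in the frame of platform_top between -0.1 and 0.1 m and y of cupcake2_mid in the frame of platform_top between -0.075 and 0.075 m and z of cupcake2_mid in the frame of platform_top between 0.015 and 0.032 m and x of cupcake3_mid in the frame of platform_top between -0.1 and 0.1 m and y of cupcake3_mid in the frame of platform_top between -0.075 and 0.075 m and z of cupcake3_mid in the frame of platform_top between 0.015 and 0.032 m and x of knife_grip in the frame of mat_mid between -0.135 and 0.135 m and y of knife_grip in the frame of mat_mid between -0.05 and 0.05 m and z of knife_grip in the frame of mat_mid below 0.022 m and x of knife_tip in the frame of mat_mid between -0.165 and 0.165 m and y of knife_tip in the frame of mat_mid between -0.09 and 0.09 m and linear speed of each of cupcake0, cupcake1, cupcake2, cupcake3, knife below 0.03 m/s); the robot touches nothing.
It fails at once if any of the other things on the table is moved more than 4 cm (distance of any of syrup, sprinkles, mug, liners, brush from where it was at the start of the episode above 0.04 m).
Of cupcake0, cupcake1, cupcake2, cupcake3 only 2 to 4 are there at a start; the rules pass over those that are not, and their reading is None.
At some moment in a run one of knife, cupcake0, cupcake1, cupcake2, cupcake3 may be knocked a few centimetres aside while the robot is not near it.
It also fails if it takes over 210 s, if anything falls off the work surface, if the arm or the gripper's body presses on something with over 40 N, if the wrist force passes 120 N, or if a joint passes its speed limit or range.

ROBOT

A 6-joint arm with a two-finger parallel gripper is mounted at the origin on the work surface. World frame = base frame: x ahead of the robot, y to its left, z up, the work surface at z = 0. Lengths are in m, angles in degrees, forces in N, time in s.
With the tool pointing down it reaches from about 0.3 to 0.75 m from the base axis. Payload 8.5 kg.
Tool frame: the origin (TCP) lies at the very end of the fingers, on their centre line; the grasp point (between the pads) lies 19 mm behind it (env.pinch_z is the distance from the TCP to the grasp point, in m); z points along the fingers, y is the line along which they close (so a half turn about z gives the same grasp; the last joint's range is limited). The gripper opens to 85 mm and grips with 20 to 120 N. Pads are 22 mm wide; open, the fingers measure 114 mm over their backs; the gripper's body (76 mm by 85 mm) begins 54 mm behind the grasp point. The pads swing forward as they close: fully open they stand 13 mm farther back than shut.
Start: joints at [60.888, 21.807, 74.336, -0, 83.858, -12.336], TCP at [0.159, 0.527, 0.231] pointing down, gripper open.
Joint ranges: [-178.18, 178.18], [-50.72, 133.34], [12.68, 142.11], [-81.47, 261.47], [9.98, 163.14], [-165.26, 165.26]. Speed limits (degrees/s): [136.94, 136.94, 180, 180, 180, 180].

INTERFACE

Orientations are given as a 3x3 rotation matrix whose columns are the frame's x, y, z axes.
In Python, from rig import env, viewer gives the robot as it stands.
- The arm moves only by the tool drive_tool, never from a script. Its argument "series" is a list of rows, each a list of 3 entries, a list of its own where there are three numbers: the shift along the tool's x, y, z in m, then the turn about the tool's z in degrees, then the finger opening in m, from 0 to 0.0854. A call has 1 to 20 rows; each row is the pose to reach, as a shift and turn from the pose commanded when the call began, along the tool's axes at that moment; what a row does not reach only later rows make up. A row lasts 1/10 s, in which the tool goes at most 50 mm and 8.59 degrees, less where a joint would pass 70% of its speed; a pose out of reach is approached as far as the arm can. A call with a gripper value outside its range is refused whole. The fingers move at their own pace and stop on an object; "newtons" is the grip in N (left out, the last holds). Time passes only in rows, so rows that repeat a pose let the fingers close. It gives the time, the measured TCP pose, the force, the opening and the grip force at its end, in the units of the state.
- env.observe(): the state, without advancing time (a new reading comes with each control period).
- viewer.get_image(name): name is "scene" or "side" or "wrist"; returns a dict with "img" (384x512x3 uint8, red, green, blue), "depth" (384x512 float32, m along the optical axis (not along the pixel's ray), 0 where there is no reading), "camera_matrix" (3x3 intrinsics, pixels), "rvec" (rotation vector, rad) and "tvec" (3), from world to camera coordinates, as OpenCV has them. Camera axes: x right, y down, z forward; pixel columns grow to the right and rows downward; lengths in m; the calibration is good to about 2 mm. A picture is of the moment at which its call begins.
- env.close_job(): hands the job in; it is judged then, once.
The state is a dict: "time_s": time; "q": joint angles; "qvel": joint speeds; "joint_efforts": joint torques, N m; "position": TCP position; "tool_rot": TCP orientation; "ft_force": force on the tool from outside, world axes, zero at the start; "wrist_torque": the same for the moment, N m; "grip_width": finger opening in m; "gripper_force": force on a finger pad.
Only numpy, scipy, OpenCV 4.12 (cv2) and the standard library are available. Lean on these libraries where they do the work, as an engineer would, in place of code of your own. Each camera call takes 0.05 s, during which the arm holds its last target. There are 200 camera calls.

## Working session

There is one attempt and no reset: what is moved stays moved. The work goes in short steps, Python scripts to look and compute and a tool call to move; the robot and the scene stay as the last step left them, time stands still between calls to the robot, and variables do not carry over. Pictures are saved under pics/ and viewed, at most 14 in all, crops included, and the job is handed in when it is done.

Besides the shell and the picture viewer there is one more tool, called after "Call:" by a JSON object that holds its "name" and its "arguments". drive_tool: Moves the arm, as the interface text tells. Its arguments: {"type":"object","properties":{"series":{"type":"array"},"newtons":{"type":"number"}},"required":["series"]}

```bash
ls; mkdir -p pics; cat > h.py <<'E'
import numpy as np, cv2
from rig import env, viewer
def snap(n, f=None):
    d=viewer.get_image(n)
    if f: cv2.imwrite('pics/'+f, d['img'][:,:,::-1])
    np.savez('last_%s.npz'%n, **d)
    return d
def load(n): return dict(np.load('last_%s.npz'%n))
def cloud(d):
    K=d['camera_matrix']; R=cv2.Rodrigues(np.array(d['rvec'],float))[0]; t=np.array(d['tvec'],float).ravel()
    v,u=np.mgrid[:384,:512]; z=d['depth']
    P=np.stack([(u-K[0,2])/K[0,0]*z,(v-K[1,2])/K[1,1]*z,z],-1)
    W=(P-t)@R
    W[z==0]=np.nan
    return W
E
python3 - <<'E'
from h import *
a=snap('scene');b=snap('side');c=snap('wrist')
cv2.imwrite('pics/a1.png',cv2.resize(a['img'][:,:,::-1],(800,600),interpolation=cv2.INTER_CUBIC))
cv2.imwrite('pics/b1.png',cv2.resize(b['img'][:,:,::-1],(800,600),interpolation=cv2.INTER_CUBIC))
o=env.observe();print(o['position'],o['tool_rot'],o['grip_width'],env.pinch_z)
for d in(a,b,c):
    R=cv2.Rodrigues(np.array(d['rvec'],float))[0];print(-R.T@np.ravel(d['tvec']),R[2])
E
```

```text
pics
[0.15863506 0.52639196 0.23085254] [[-9.57438505e-01  2.88636810e-01 -5.48238439e-04]
 [ 2.88637228e-01  9.57438038e-01 -9.76818817e-04]
 [ 2.42958468e-04 -1.09348597e-03 -9.99999373e-01]] 0.08531986823143324 0.0187
[ 1.38229043 -0.20406238  0.86751405] [-0.71727918  0.23641624 -0.65545247]
[ 0.48628073 -1.05300402  0.72600565] [ 0.03049541  0.86717739 -0.49706479]
[0.09314319 0.5460675  0.37179709] [ 0.25854704 -0.07946471 -0.96272467]
```

View pics/a1.png

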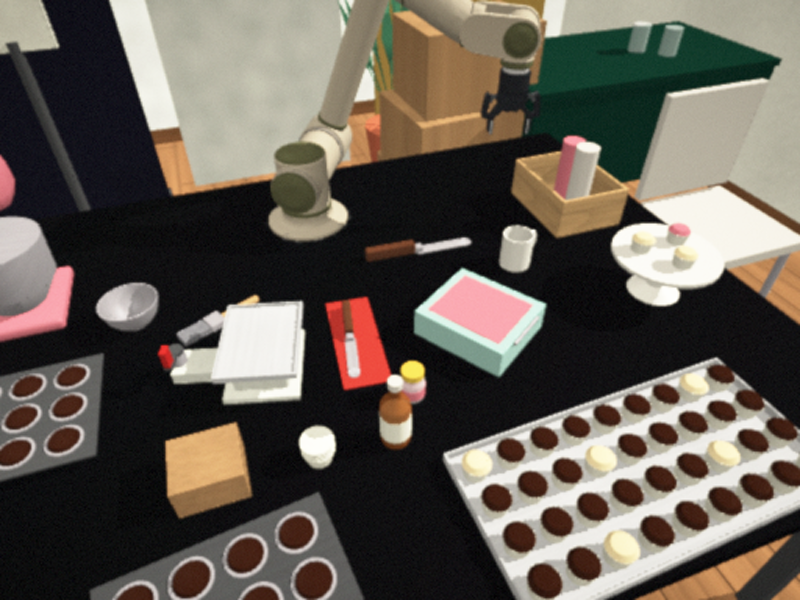

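View pics/b1.png

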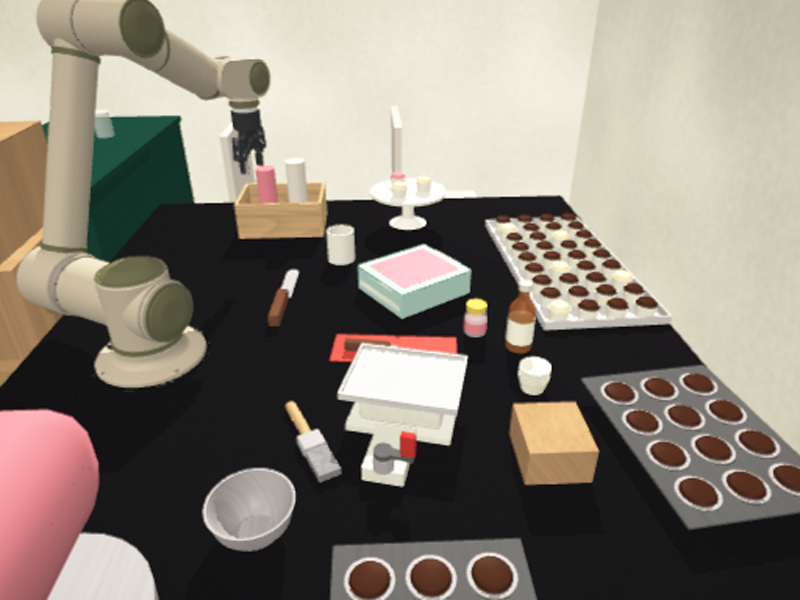

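The knife wanted is the one on the red mat (scene 350,340). Others that could be taken for it are the larger knife off the mat (scene 390,250) and the brush (scene 215,320). The tin is at scene (480,320), the lift at (262,345) and the crank handle at (165,357). Next is a close crop of the tin and the knife.

```bash
python3 - <<'E'
from h import *
a=load('scene');b=load('side')
A=a['img'][165:265,195:365,::-1];B=b['img'][150:320,180:310,::-1]
A=cv2.resize(A,None,fx=4.6,fy=4.6,interpolation=cv2.INTER_CUBIC)[:600]
cv2.imwrite('pics/a2.png',A)
cv2.imwrite('pics/b2.png',cv2.resize(B,None,fx=3.5,fy=3.5,interpolation=cv2.INTER_CUBIC))
def rect(m,W,nm):
    P=W[m];P=P[~np.isnan(P[:,0])]
    r=cv2.minAreaRect(P[:,:2].astype(np.float32)*1000);print(nm,len(P),'c',r[0],'size',r[1],'ang',r[2],'z',np.percentile(P[:,2],[5,50,95]).round(4));return P
for nm,d in(('scene',a),('side',b)):
    W=cloud(d);h=cv2.cvtColor(d['img'],cv2.COLOR_RGB2HSV).astype(int);H,S,V=h[...,0],h[...,1],h[...,2]
    x,y,z=W[...,0],W[...,1],W[...,2]
    print(nm,'table z',np.nanmedian(z[(V<20)&(np.abs(z)<.03)]))
    red=((H<6)|(H>174))&(S>190)&(V>100)
    rect(red&(z<.02)&(z>-.02)&(x>.3),W,'mat')
    rect(red&(z>.05)&(z<.12)&(x>.2)&(x<.8),W,'crankh')
    turq=(H>70)&(H<95)&(S>30)&(z>.055)&(z<.08)&(x>.2)&(x<.8)
    pink=(z>.06)&(z<.075)&((H>165))&(S>60)&(x>.2)&(x<.8)&(y>0)
    rect(turq|pink,W,'lid');rect(pink,W,'pink')
    plat=(z>.072)&(z<.095)&(S<40)&(V>80)&(x>.25)&(x<.75)&(y<-.0)&(y>-.5)
    n,l,st,c=cv2.connectedComponentsWithStats(plat.astype(np.uint8))
    rect(l==1+np.argmax(st[1:,4]),W,'plat')
    brown=(H<15)&(S>90)&(V>20)&(V<140)&(z>.012)&(z<.04)&(x>.2)&(x<.6)&(np.abs(y)<.3)
    n,l,st,c=cv2.connectedComponentsWithStats(brown.astype(np.uint8))
    for i in range(1,n):
        if st[i,4]>40: rect(l==i,W,'brown')
E
```

```text
scene table z 0.0008434654362929046
mat 387 c (527.9622802734375, -7.203392028808594) size (103.11107635498047, 274.7864685058594) ang 84.08655548095703 z [-0.0001  0.0033  0.0068]
crankh 85 c (535.6326293945312, -388.9155578613281) size (13.780741691589355, 25.4488525390625) ang 70.13404846191406 z [0.073  0.0966 0.1087]
lid 1754 c (587.69677734375, 256.8464660644531) size (217.23936462402344, 195.49996948242188) ang 33.438026428222656 z [0.0606 0.0689 0.0716]
pink 1425 c (590.3314208984375, 257.03497314453125) size (171.37197875976562, 148.49929809570312) ang 33.82579803466797 z [0.0667 0.0693 0.0717]
plat 2544 c (539.657470703125, -209.31277465820312) size (158.34483337402344, 214.64027404785156) ang 75.22584533691406 z [0.0781 0.0813 0.0868]
brown 231 c (254.8658447265625, 160.99722290039062) size (130.71693420410156, 33.96891784667969) ang 86.8060531616211 z [0.0146 0.0292 0.0347]
brown 83 c (468.8326721191406, -13.623830795288086) size (16.085102081298828, 99.5634765625) ang 80.68306732177734 z [0.0206 0.0279 0.0302]
side table z -0.0008484680660284148Traceback (most recent call last):
  File "<stdin>", line 15, in <module>
  File "<stdin>", line 9, in rect
    return _quantile_unchecked(
        a, q, axis, out, overwrite_input, method, keepdims, weights)
    return _ureduce(a,
                    func=_quantile_ureduce_func,
    ...<5 lines>...
                    overwrite_input=overwrite_input,
                    method=method)
    r = func(a, **kwargs)
    result = _quantile(arr,
                       quantiles=q,
    ...<2 lines>...
                       out=out,
                       weights=wgt)
    slices_having_nans = np.isnan(arr[-1, ...])
                                  ~~~^^^^^^^^^
IndexError: index -1 is out of bounds for axis 0 with size 0
```

View pics/a2.png

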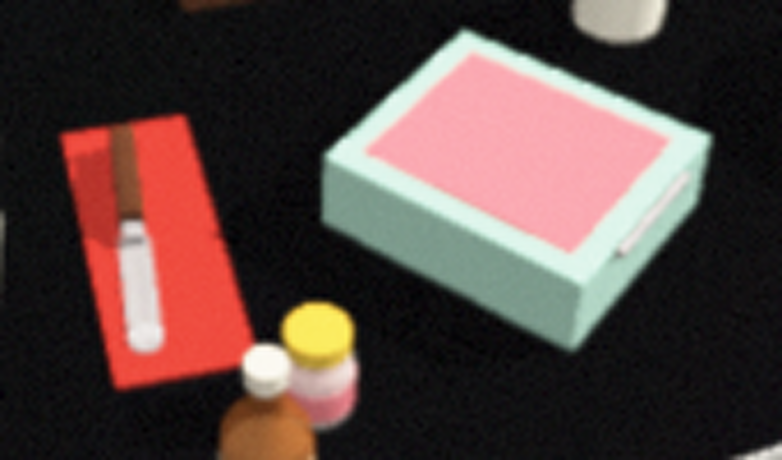

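View pics/b2.png

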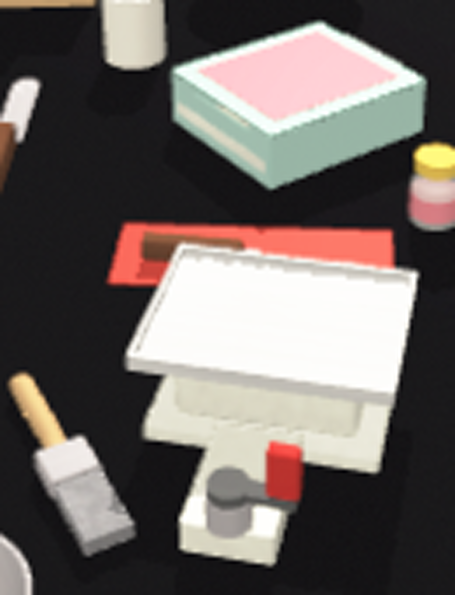

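```bash
cat >> h.py <<'E'
def heading(o=None):
    R=np.array((o or env.observe())['tool_rot']);return np.degrees(np.arctan2(R[1,0],R[0,0]))
def plan(*wps):
    """wps: (x,y,z,heading) world -> tool shift/turn from present pose"""
    o=env.observe();R=np.array(o['tool_rot']);p=np.array(o['position']);h0=heading(o);prev=np.zeros(4)
    for w in wps:
        s=R.T@(np.array(w[:3])-p);t=(h0-w[3]+180)%360-180
        n=max(np.linalg.norm(s-prev[:3])/.05,abs(t-prev[3])/8.59);prev=np.r_[s,t]
        print('shift',s.round(4),'turn',round(t,1),'rows %.1f'%n)
E
python3 -c "
from h import *
plan((.498,-.0185,.2,170.7))"
```

```text
shift [-0.4822 -0.4237  0.0312] turn -7.5 rows 12.9
```

Call:
{"name": "drive_tool", "arguments": {"series": [[[-0.482, -0.424, 0.031], -7.5, 0.06], [[-0.482, -0.424, 0.031], -7.5, 0.06], [[-0.482, -0.424, 0.031], -7.5, 0.06], [[-0.482, -0.424, 0.031], -7.5, 0.06], [[-0.482, -0.424, 0.031], -7.5, 0.06], [[-0.482, -0.424, 0.031], -7.5, 0.06], [[-0.482, -0.424, 0.031], -7.5, 0.06], [[-0.482, -0.424, 0.031], -7.5, 0.06], [[-0.482, -0.424, 0.031], -7.5, 0.06], [[-0.482, -0.424, 0.031], -7.5, 0.06], [[-0.482, -0.424, 0.031], -7.5, 0.06], [[-0.482, -0.424, 0.031], -7.5, 0.06], [[-0.482, -0.424, 0.031], -7.5, 0.06], [[-0.482, -0.424, 0.031], -7.5, 0.06], [[-0.482, -0.424, 0.031], -7.5, 0.06]]}}

```text
time_s: 1.65
position: [0.4977, -0.019, 0.1998]
tool_rot: [[-0.987, 0.163, -0.001], [0.163, 0.987, 0.001], [0.001, 0.0, -1.0]]
ft_force: [-0.1, 0.4, -1.2]
grip_width: 0.0598
gripper_force: 0.0
```

```bash
cat >> h.py <<'E'
def knife(d):
    W=cloud(d);h=cv2.cvtColor(d['img'],cv2.COLOR_RGB2HSV).astype(int);H,S,V=h[...,0],h[...,1],h[...,2]
    x,y,z=W[...,0],W[...,1],W[...,2]
    for nm,m in(('handle',(H<17)&(S>90)&(V>15)&(V<150)&(z>.02)&(z<.035)),('blade',(S<60)&(V>70)&(z>-.003)&(z<.035))):
        m=m&(x>.3)&(x<.75)&(np.abs(y)<.1)
        n,l,st,c=cv2.connectedComponentsWithStats(m.astype(np.uint8))
        if n<2: print(nm,'none');continue
        i=1+np.argmax(st[1:,4]);P=W[l==i];r=cv2.minAreaRect(P[:,:2].astype(np.float32)*1000)
        print(nm,len(P),'px',c[i].round(),'c',np.round(r[0],1),'size',np.round(r[1],1),'ang',round(r[2],1),'z',np.percentile(P[:,2],[5,50,95]).round(4))
        v=cv2.fitLine(P[:,:2].astype(np.float32),cv2.DIST_L2,0,.01,.01).ravel();print('  line heading',np.degrees(np.arctan2(v[1],v[0])).round(1),'at',v[2:].round(4))
E
python3 - <<'E'
from h import *
d=snap('wrist','w1.png');knife(d);o=env.observe();print(o['position'],heading(o),o['time_s'])
E
```

```text
handle 1779 px [258. 137.] c [466.1 -10.2] size [19.4 97.8] ang 79.1 z [0.0231 0.025  0.0264]
  line heading -10.8 at [ 0.464  -0.0099]
blade 1751 px [256. 230.] c [574.2 -30.5] size [ 23.6 121.5] ang 79.1 z [0.0021 0.0033 0.0131]
  line heading -10.8 at [ 0.5729 -0.0302]
[ 0.49738347 -0.01813163  0.2000473 ] 170.71536257926803 1.7
```

View pics/w1.png

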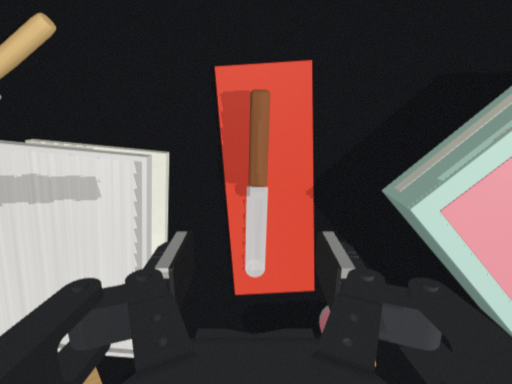

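The wrist view shows the knife handle at (258,137) and its tip at (256,270), with 98 mm of handle measured, so this is the smaller knife on the mat. The tin's slot face is at upper right, around (450,140).

Call:
{"name": "drive_tool", "arguments": {"series": [[[0.001, 0.001, 0.05], 1.5, 0.06], [[0.001, 0.001, 0.1], 1.5, 0.06], [[0.001, 0.001, 0.14], 1.5, 0.06], [[0.001, 0.001, 0.17], 1.5, 0.06], [[0.001, 0.001, 0.185], 1.5, 0.06], [[0.001, 0.001, 0.194], 1.5, 0.06], [[0.001, 0.001, 0.194], 1.5, 0.06], [[0.001, 0.001, 0.194], 1.5, 0.0], [[0.001, 0.001, 0.194], 1.5, 0.0], [[0.001, 0.001, 0.194], 1.5, 0.0], [[0.001, 0.001, 0.194], 1.5, 0.0], [[0.001, 0.001, 0.194], 1.5, 0.0], [[0.001, 0.001, 0.194], 1.5, 0.0]], "newtons": 100}}

```text
time_s: 3.0
position: [0.4974, -0.0174, 0.0076]
tool_rot: [[-0.982, 0.187, 0.002], [0.187, 0.982, -0.0], [-0.002, -0.0, -1.0]]
ft_force: [-2.1, 1.1, 8.7]
grip_width: 0.018
gripper_force: 98.6
```

Call:
{"name": "drive_tool", "arguments": {"series": [[[0, 0, -0.05], 0, 0.0], [[0, 0, -0.1], 0, 0.0], [[0, 0, -0.15], 0, 0.0], [[0, 0, -0.15], 0, 0.0], [[0, 0, -0.15], 0, 0.0]]}}

```text
time_s: 3.5
position: [0.4971, -0.0174, 0.1573]
tool_rot: [[-0.982, 0.187, 0.002], [0.187, 0.982, -0.001], [-0.002, -0.0, -1.0]]
ft_force: [-0.5, 0.4, -1.9]
grip_width: 0.0179
gripper_force: 98.1
```

```bash
python3 - <<'E'
from h import *
plan((.3495,.098,.16,213.6))
E
```

```text
shift [ 0.1665  0.0857 -0.0032] turn -44.4 rows 5.2
```

Call:
{"name": "drive_tool", "arguments": {"series": [[[0.04, 0.02, 0], -8, 0.0], [[0.085, 0.045, 0], -16, 0.0], [[0.125, 0.065, 0], -24, 0.0], [[0.15, 0.08, 0], -32, 0.0], [[0.166, 0.086, 0], -40, 0.0], [[0.166, 0.086, 0], -44.4, 0.0], [[0.166, 0.086, 0], -44.4, 0.0], [[0.166, 0.086, 0], -44.4, 0.0], [[0.166, 0.086, 0], -44.4, 0.0]]}}

```text
time_s: 4.4
position: [0.3501, 0.098, 0.1559]
tool_rot: [[-0.834, -0.552, -0.001], [-0.552, 0.834, 0.0], [0.001, 0.001, -1.0]]
ft_force: [-0.5, 1.2, -0.3]
grip_width: 0.0178
gripper_force: 98.0
```

```bash
python3 - <<'E'
from h import *
d=snap('wrist','w2.png');a=snap('scene');b=snap('side')
o=env.observe();print(o['position'],heading(o),o['time_s'])
for nm,d in(('wrist',d),('scene',a),('side',b)):
    W=cloud(d);h=cv2.cvtColor(d['img'],cv2.COLOR_RGB2HSV).astype(int);H,S,V=h[...,0],h[...,1],h[...,2]
    x,y,z=W[...,0],W[...,1],W[...,2]
    m=(z>.06)&(z<.078)&(x>.42)&(x<.75)&(y>.1)&(y<.4)&(V>60)&(S>15)
    n,l,st,c=cv2.connectedComponentsWithStats(m.astype(np.uint8));i=1+np.argmax(st[1:,4])
    P=W[l==i];r=cv2.minAreaRect(P[:,:2].astype(np.float32)*1000);print(nm,len(P),np.round(r[0],1),np.round(r[1],1),round(r[2],1),np.median(P[:,2]).round(4))
    # front lid edge, rows in tin coords
    u=np.array([np.cos(np.radians(33.6)),np.sin(np.radians(33.6))]);q=P[:,:2]-[.589,.257];q=np.c_[q@u,q@[-u[1],u[0]]]
    print(' x range',np.percentile(q[:,0],[.5,99.5]).round(4),'y',np.percentile(q[:,1],[.5,99.5]).round(4))
    # blade
    p=np.array(o['position']);m=(S<70)&(V>60)&(z>p[2]-.03)&(z<p[2]+.03);q=W-p;k=-np.array(o['tool_rot'])[:,0];al=q@k;la=q@np.array(o['tool_rot'])[:,1]
    m&=(al>.025)&(al<.16)&(np.abs(la)<.03);P=W[m];
    if len(P)>20:
        print(' blade',len(P),'along max',al[m].max().round(4),'lat mean',la[m].mean().round(4))
        for lo in(.03,.06,.09,.115):
            mm=m&(al>lo)&(al<lo+.02);print('   ',lo,mm.sum(),'dz',np.median(q[mm][:,2]).round(4) if mm.any() else 0,'lat',np.median(la[mm]).round(4) if mm.any() else 0)
E
```

```text
[0.35011656 0.09801465 0.15611689] -146.4431431230837 4.55Traceback (most recent call last):
  File "<stdin>", line 8, in <module>
    return _wrapfunc(a, 'argmax', axis=axis, out=out, **kwds)
    return bound(*args, **kwds)
ValueError: attempt to get argmax of an empty sequence
```

View pics/w2.png

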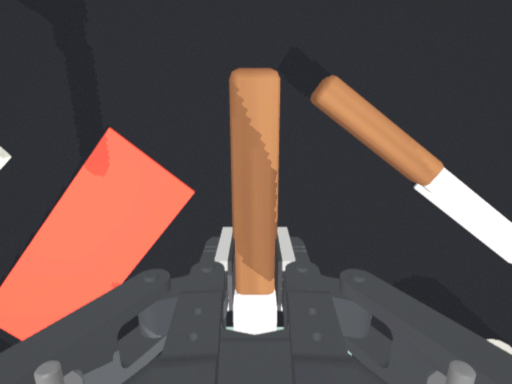

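The handle is held straight in the fingers, at column 255. The blade is hidden from the wrist camera, so I'll measure it in the scene and side views.

```bash
cat >> h.py <<'E'
U0=33.6
def tincheck():
  o=env.observe()
  for nm in('scene','side'):
    d=load(nm);W=cloud(d);h=cv2.cvtColor(d['img'],cv2.COLOR_RGB2HSV).astype(int);H,S,V=h[...,0],h[...,1],h[...,2]
    x,y,z=W[...,0],W[...,1],W[...,2]
    m=(z>.06)&(z<.078)&(x>.42)&(x<.75)&(y>.1)&(y<.4)&(V>60)&(S>15)
    n,l,st,c=cv2.connectedComponentsWithStats(m.astype(np.uint8));i=1+np.argmax(st[1:,4])
    P=W[l==i];r=cv2.minAreaRect(P[:,:2].astype(np.float32)*1000);print(nm,len(P),np.round(r[0],1),np.round(r[1],1),round(r[2],1),np.median(P[:,2]).round(4))
    p=np.array(o['position']);q=W-p;k=-np.array(o['tool_rot'])[:,0];al=q@k;la=q@np.array(o['tool_rot'])[:,1]
    m=(S<70)&(V>60)&(np.abs(q[...,2])<.03)&(al>.025)&(al<.16)&(np.abs(la)<.03)
    if m.sum()>20:
        print(' blade',m.sum(),'along max',al[m].max().round(4))
        for lo in(.03,.06,.09,.115):
            mm=m&(al>lo)&(al<lo+.02)
            if mm.any():print('   ',lo,mm.sum(),'dz',np.median(q[mm][:,2]).round(4),'lat',np.median(la[mm]).round(4))
E
python3 -c "
from h import *
tincheck()"
```

```text
scene 2385 [588.1 257.7] [217.8 195.3] 33.6 0.0686
 blade 145 along max 0.1369
    0.03 29 dz -0.0021 lat -0.0021
    0.06 24 dz -0.0024 lat -0.0044
    0.09 24 dz -0.0022 lat -0.004
    0.115 25 dz -0.0026 lat -0.0022
side 774 [586.3 260.6] [176.  160.9] 33.3 0.0672
 blade 102 along max 0.1362
    0.03 15 dz -0.0039 lat -0.0048
    0.06 18 dz -0.0037 lat -0.0027
    0.09 21 dz -0.0043 lat -0.0002
    0.115 17 dz -0.0045 lat -0.0031
```

Call:
{"name": "drive_tool", "arguments": {"series": [[[0, 0.001, 0.04], 0, 0.0], [[0, 0.001, 0.08], 0, 0.0], [[0, 0.001, 0.0945], 0, 0.0], [[0, 0.001, 0.0945], 0, 0.0], [[0, 0.001, 0.0945], 0, 0.0], [[-0.02, 0.001, 0.0945], 0, 0.0], [[-0.03, 0.001, 0.0945], 0, 0.0], [[-0.03, 0.001, 0.0945], 0, 0.0]]}}

```text
time_s: 5.35
position: [0.3758, 0.116, 0.0626]
tool_rot: [[-0.832, -0.555, 0.003], [-0.555, 0.832, -0.0], [-0.002, -0.002, -1.0]]
ft_force: [0.2, -1.0, -0.5]
grip_width: 0.0179
gripper_force: 98.0
```

```bash
python3 - <<'E'
from h import *
a=snap('scene');b=snap('side')
tincheck();print(env.observe()['position'])
cv2.imwrite('pics/b3.png',cv2.resize(b['img'][150:220,210:320,::-1],None,fx=7,fy=7,interpolation=cv2.INTER_CUBIC))
E
```

```text
scene 2383 [587.8 257.1] [217.3 196.1] 33.2 0.0686
 blade 180 along max 0.1598
    0.03 30 dz -0.0001 lat -0.0041
    0.06 25 dz -0.0007 lat -0.0029
    0.09 24 dz -0.0008 lat -0.003
    0.115 27 dz -0.0011 lat -0.0007
side 771 [586.7 260.3] [178.3 160.9] 32.4 0.0674
 blade 176 along max 0.1599
    0.03 19 dz -0.0036 lat -0.0064
    0.06 19 dz -0.0034 lat -0.0028
    0.09 15 dz -0.0047 lat -0.0025
    0.115 14 dz -0.0031 lat -0.0021
[0.37418352 0.115588   0.06216584]
```

View pics/b3.png

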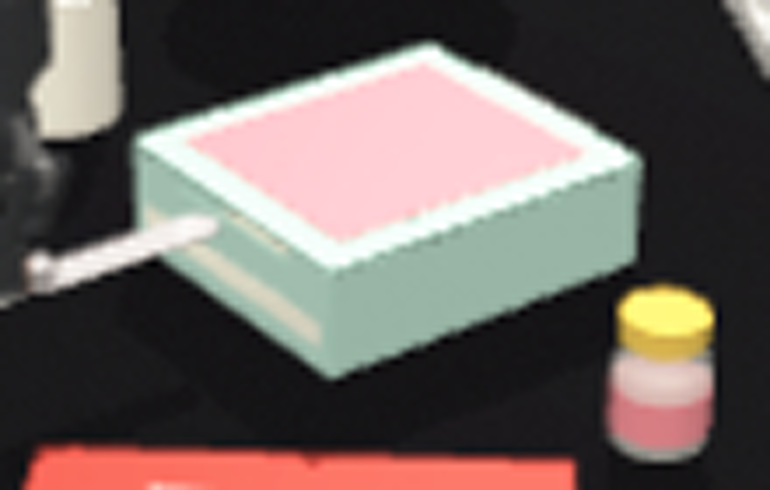

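The side crop shows the slot as a pale line at (260,232), with the blade tip at (213,226) about to enter it. The blade's measured height is about 58 mm, against 57.5 mm for the slot.

Call:
{"name": "drive_tool", "arguments": {"series": [[[-0.01, 0, 0], 0, 0.0], [[-0.02, 0, 0], 0, 0.0], [[-0.026, 0, 0], 0, 0.0], [[-0.03, 0, 0], 0, 0.0], [[-0.03, 0, 0], 0, 0.0]]}}

```text
time_s: 5.95
position: [0.3998, 0.1325, 0.0617]
tool_rot: [[-0.832, -0.554, 0.0], [-0.554, 0.832, -0.0], [-0.0, -0.0, -1.0]]
ft_force: [-0.3, 0.1, -0.6]
grip_width: 0.0177
gripper_force: 98.0
```

Call:
{"name": "drive_tool", "arguments": {"series": [[[-0.01, 0, 0], 0, 0.0], [[-0.02, 0, 0], 0, 0.0], [[-0.025, 0, 0], 0, 0.0], [[-0.025, 0, 0], 0, 0.0], [[-0.025, 0, -0.005], 0, 0.0], [[-0.025, 0, -0.01], 0, 0.0], [[-0.025, 0, -0.014], 0, 0.0], [[-0.025, 0, -0.014], 0, 0.0]]}}

```text
time_s: 6.75
position: [0.4201, 0.146, 0.0764]
tool_rot: [[-0.833, -0.554, 0.0], [-0.554, 0.833, -0.0], [-0.0, -0.0, -1.0]]
ft_force: [-0.5, -0.3, -1.8]
grip_width: 0.0178
gripper_force: 97.9
```

Call:
{"name": "drive_tool", "arguments": {"series": [[[-0.0005, 0, -0.008], 0, 0.0], [[-0.002, 0, -0.016], 0, 0.0], [[-0.004, 0, -0.029], 0, 0.0], [[-0.008, 0, -0.042], 0, 0.0], [[-0.012, 0, -0.055], 0, 0.0], [[-0.017, 0, -0.067], 0, 0.0], [[-0.024, 0, -0.078], 0, 0.0], [[-0.031, 0, -0.09], 0, 0.0], [[-0.031, 0, -0.09], 0, 0.0]]}}

```text
time_s: 7.65
position: [0.4471, 0.1636, 0.1675]
tool_rot: [[-0.833, -0.554, 0.004], [-0.554, 0.833, 0.0], [-0.003, -0.002, -1.0]]
ft_force: [0.2, -0.0, -1.0]
grip_width: 0.0178
gripper_force: 98.1
```

```bash
python3 - <<'E'
from h import *
b=snap('side')
cv2.imwrite('pics/b4.png',cv2.resize(b['img'][100:220,170:320,::-1],None,fx=5,fy=5,interpolation=cv2.INTER_CUBIC))
E
```

```text
(no output)
```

View pics/b4.png

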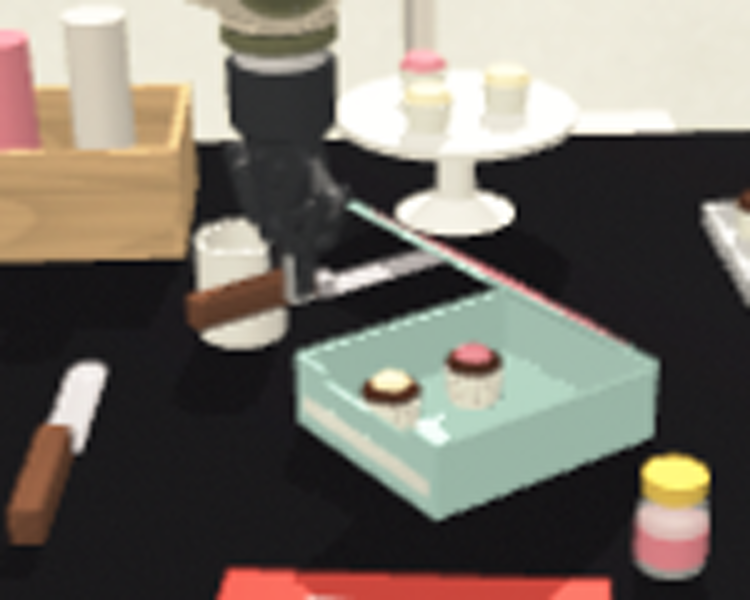

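The lid is pried to about 0.6 rad and rests on the blade tip. Two cupcakes show in the tin, a cream one at (390,395) and a pink one at (473,372). I'll continue the arc.

Call:
{"name": "drive_tool", "arguments": {"series": [[[-0.008, 0, -0.011], 0, 0.0], [[-0.017, 0, -0.021], 0, 0.0], [[-0.026, 0, -0.03], 0, 0.0], [[-0.036, 0, -0.039], 0, 0.0], [[-0.047, 0, -0.047], 0, 0.0], [[-0.058, 0, -0.054], 0, 0.0], [[-0.07, 0, -0.06], 0, 0.0], [[-0.082, 0, -0.065], 0, 0.0], [[-0.095, 0, -0.069], 0, 0.0], [[-0.108, 0, -0.073], 0, 0.0], [[-0.121, 0, -0.075], 0, 0.0], [[-0.134, 0, -0.077], 0, 0.0], [[-0.147, 0, -0.077], 0, 0.0], [[-0.161, 0, -0.077], 0, 0.0], [[-0.174, 0, -0.075], 0, 0.0], [[-0.182, 0, -0.074], 0, 0.0], [[-0.182, 0, -0.074], 0, 0.0]]}}

```text
time_s: 9.4
position: [0.5979, 0.2641, 0.2389]
tool_rot: [[-0.833, -0.554, -0.001], [-0.554, 0.833, -0.0], [0.001, 0.0, -1.0]]
ft_force: [-0.8, 0.3, -1.3]
grip_width: 0.018
gripper_force: 98.3
```

```bash
python3 - <<'E'
from h import *
b=snap('side');o=env.observe()
cv2.imwrite('pics/b5.png',cv2.resize(b['img'][70:220,170:330,::-1],None,fx=4,fy=4,interpolation=cv2.INTER_CUBIC))
E
```

```text
(no output)
```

View pics/b5.png

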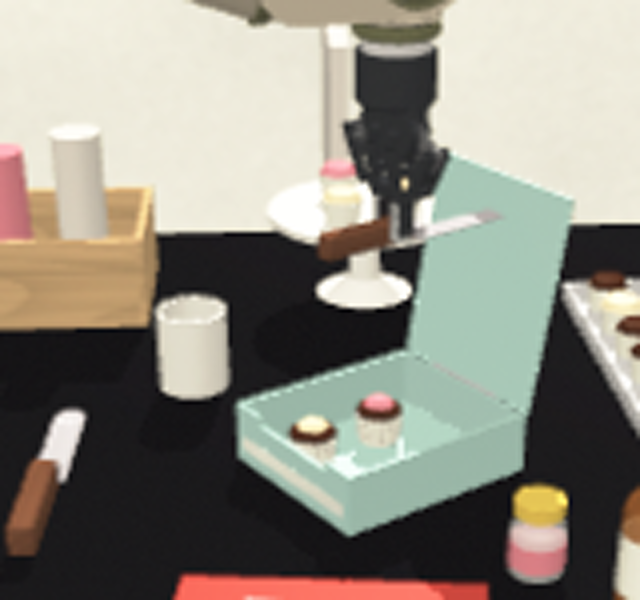

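The lid leans back past upright, so I'll retreat and return the knife.

Call:
{"name": "drive_tool", "arguments": {"series": [[[0.03, 0, 0], 0, 0.0], [[0.07, 0, 0], 0, 0.0], [[0.12, 0, 0], 0, 0.0], [[0.15, 0, 0], 0, 0.0], [[0.15, 0, 0], 0, 0.0]]}}

```text
time_s: 9.95
position: [0.4696, 0.1795, 0.2407]
tool_rot: [[-0.833, -0.553, -0.0], [-0.553, 0.833, -0.0], [0.0, -0.0, -1.0]]
ft_force: [-0.2, 0.9, -0.6]
grip_width: 0.0176
gripper_force: 98.3
```

```bash
python3 - <<'E'
from h import *
plan((.498,-.004,.22,174),(.498,-.004,.06,174),(.498,-.004,.008,174))
a=snap('scene');W=cloud(a);z=W[...,2]
m=(z>.1)&(W[...,0]>.6)&(W[...,0]<.8)&(W[...,1]>.1)&(W[...,1]<.45)
P=W[m];u=np.array([.833,.553]);q=(P[:,:2]-[.6775,.3165])@u
A=np.polyfit(P[:,2],q,1);print('lid lean from vertical deg',np.degrees(np.arctan(A[0])),P[:,2].max())
E
```

```text
shift [ 0.0778 -0.1687  0.0207] turn 39.6 rows 4.6
shift [ 0.0777 -0.1686  0.1807] turn 39.6 rows 3.2
shift [ 0.0777 -0.1686  0.2327] turn 39.6 rows 1.0
lid lean from vertical deg 10.331057903754262 0.2764024357106925
```

Call:
{"name": "drive_tool", "arguments": {"series": [[[0.016, -0.034, 0.005], 8, 0.0], [[0.031, -0.067, 0.01], 16, 0.0], [[0.047, -0.1, 0.015], 24, 0.0], [[0.062, -0.135, 0.02], 32, 0.0], [[0.078, -0.169, 0.02], 39.6, 0.0], [[0.078, -0.169, 0.06], 39.6, 0.0], [[0.078, -0.169, 0.1], 39.6, 0.0], [[0.078, -0.169, 0.14], 39.6, 0.0], [[0.078, -0.169, 0.18], 39.6, 0.0], [[0.078, -0.169, 0.205], 39.6, 0.0], [[0.078, -0.169, 0.222], 39.6, 0.0], [[0.078, -0.169, 0.228], 39.6, 0.0], [[0.078, -0.169, 0.232], 39.6, 0.0], [[0.078, -0.169, 0.232], 39.6, 0.0]]}}

```text
time_s: 11.4
position: [0.502, -0.003, 0.0083]
tool_rot: [[-0.995, 0.104, 0.001], [0.104, 0.995, -0.0], [-0.001, -0.0, -1.0]]
ft_force: [-0.2, 0.0, -0.8]
grip_width: 0.0178
gripper_force: 98.5
```

Call:
{"name": "drive_tool", "arguments": {"series": [[[0, 0, 0.001], 0, 0.0], [[0, 0, 0.002], 0, 0.0], [[0, 0, 0.002], 0, 0.03], [[0, 0, 0.002], 0, 0.05], [[0, 0, 0.002], 0, 0.05], [[0, 0, -0.02], 0, 0.05], [[0, 0, -0.06], 0, 0.06], [[0, 0, -0.11], 0, 0.06], [[0, 0, -0.16], 0, 0.06], [[0, 0, -0.21], 0, 0.06], [[0, 0, -0.26], 0, 0.06], [[0, 0, -0.26], 0, 0.06]]}}

```text
time_s: 12.6
position: [0.5032, -0.0033, 0.2743]
tool_rot: [[-0.995, 0.104, 0.012], [0.104, 0.995, -0.003], [-0.013, -0.002, -1.0]]
ft_force: [0.9, 0.2, 0.3]
grip_width: 0.06
gripper_force: 0.0
```

```bash
python3 - <<'E'
from h import *
d=snap('wrist');knife(d);o=env.observe();print(o['position'],heading(o),o['time_s'])
plan((.45,.17,.27,213.6))
E
```

```text
handle 1158 px [254. 127.] c [469.3  -0.5] size [18.9 96.3] ang 84.4 z [0.023  0.025  0.0263]
  line heading -5.6 at [ 0.4673 -0.0005]
blade 1273 px [255. 206.] c [578.3 -11.3] size [ 23.4 120.7] ang 84.1 z [0.002  0.0033 0.0133]
  line heading -5.9 at [ 0.5778 -0.0112]
[ 0.50218728 -0.00311649  0.27067623] 174.02926070125437 12.65
shift [6.990e-02 1.667e-01 1.000e-04] turn -39.6 rows 4.6
```

```bash
python3 - <<'E'
from h import *
plan((.563,.24,.27,213.6))
E
```

```text
shift [-0.0352  0.2481  0.0007] turn -39.6 rows 5.0
```

Call:
{"name": "drive_tool", "arguments": {"series": [[[-0.007, 0.05, 0], -8, 0.06], [[-0.014, 0.1, 0], -16, 0.06], [[-0.021, 0.15, 0], -24, 0.06], [[-0.028, 0.2, 0], -32, 0.06], [[-0.035, 0.248, 0], -39.6, 0.06], [[-0.035, 0.248, 0], -39.6, 0.06], [[-0.035, 0.248, 0], -39.6, 0.06]]}}

```text
time_s: 13.35
position: [0.5615, 0.2407, 0.2659]
tool_rot: [[-0.832, -0.555, -0.003], [-0.555, 0.832, -0.001], [0.003, 0.001, -1.0]]
ft_force: [-0.5, -0.7, -1.1]
grip_width: 0.06
gripper_force: 0.0
```

```bash
cat >> h.py <<'E'
def cups(d,c=(.588,.2575),ang=33.6,zr=(.04,.06),hx=.1,hy=.088):
    """blobs in the height band of cupcake tops, in box frame"""
    W=cloud(d);u=np.array([np.cos(np.radians(ang)),np.sin(np.radians(ang))]);q=W[...,:2]-c
    X=q@u;Y=q@np.array([-u[1],u[0]]);z=W[...,2]
    m=(z>zr[0])&(z<zr[1])&(np.abs(X)<hx)&(np.abs(Y)<hy)
    n,l,st,cc=cv2.connectedComponentsWithStats(m.astype(np.uint8))
    for i in range(1,n):
        if st[i,4]>60:
            P=W[l==i];(a,b),r=cv2.minEnclosingCircle(P[:,:2].astype(np.float32)*1000)
            print(st[i,4],'px',cc[i].round(),'world',round(a,1),round(b,1),'r',round(r,1),'zmax',np.percentile(P[:,2],98).round(4),'box',(np.median(X[l==i])*1000).round(),(np.median(Y[l==i])*1000).round(),'rgb',d['img'][l==i].mean(0).round())
E
python3 - <<'E'
from h import *
d=snap('wrist','w3.png');cups(d);print('scene');cups(snap('scene'));print('side');cups(snap('side'))
o=env.observe();print(o['position'],heading(o))
E
```

```text
865 px [288. 143.] world 519.8 260.9 r 21.6 zmax 0.0495 box -56.0 39.0 rgb [194. 172. 136.]
715 px [286. 210.] world 588.7 307.6 r 21.0 zmax 0.0493 box 27.0 41.0 rgb [190. 123. 123.]
scene
84 px [298. 190.] world 523.3 258.1 r 24.1 zmax 0.0522 box -51.0 31.0 rgb [175. 160. 127.]
88 px [319. 199.] world 591.9 304.5 r 23.6 zmax 0.0531 box 32.0 33.0 rgb [168. 106. 105.]
side
[0.56186927 0.23878582 0.26741513] -146.50253882804094
```

View pics/w3.png

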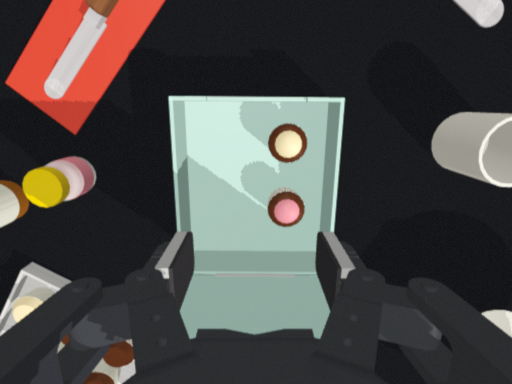

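The wrist view shows two cupcakes, cream at (288,143) and pink at (286,210). The tin's other two places are empty. I'll take the cream one first.

```bash
python3 - <<'E'
from h import *
plan((.521,.26,.12,213.6),(.521,.26,.010,213.6))
E
```

```text
shift [0.0222 0.0402 0.1474] turn -0.1 rows 3.1
shift [0.0221 0.0402 0.2574] turn -0.1 rows 2.2
```

Call:
{"name": "drive_tool", "arguments": {"series": [[[0.011, 0.02, 0.05], 0, 0.06], [[0.022, 0.04, 0.1], 0, 0.06], [[0.022, 0.04, 0.147], 0, 0.06], [[0.022, 0.04, 0.18], 0, 0.06], [[0.022, 0.04, 0.21], 0, 0.06], [[0.022, 0.04, 0.24], 0, 0.06], [[0.022, 0.04, 0.257], 0, 0.06], [[0.022, 0.04, 0.257], 0, 0.06], [[0.022, 0.04, 0.257], 0, 0.03], [[0.022, 0.04, 0.257], 0, 0.03], [[0.022, 0.04, 0.257], 0, 0.03], [[0.022, 0.04, 0.257], 0, 0.03]], "newtons": 30}}

```text
time_s: 14.7
position: [0.5222, 0.26, 0.0124]
tool_rot: [[-0.834, -0.552, 0.002], [-0.552, 0.834, 0.001], [-0.002, -0.001, -1.0]]
ft_force: [-2.8, -0.2, 10.6]
grip_width: 0.0462
gripper_force: 29.5
```

Call:
{"name": "drive_tool", "arguments": {"series": [[[0, 0, -0.03], 0, 0.03], [[0, 0, -0.07], 0, 0.03], [[0, 0, -0.12], 0, 0.03], [[0, 0, -0.17], 0, 0.03], [[0, 0, -0.19], 0, 0.03], [[0, 0, -0.19], 0, 0.03]]}}

```text
time_s: 15.3
position: [0.5227, 0.2603, 0.2044]
tool_rot: [[-0.834, -0.552, 0.007], [-0.552, 0.834, 0.002], [-0.007, -0.002, -1.0]]
ft_force: [-0.3, 0.2, -1.5]
grip_width: 0.0458
gripper_force: 31.2
```

```bash
python3 - <<'E'
from h import *
plan((.496,-.187,.2,165.2))
a=snap('scene');b=snap('side')
for d in(a,b):
    W=cloud(d);h=cv2.cvtColor(d['img'],cv2.COLOR_RGB2HSV).astype(int)
    x,y,z=W[...,0],W[...,1],W[...,2]
    m=(z>.07)&(z<.095)&(h[...,1]<60)&(h[...,2]>60)&(x>.3)&(x<.75)&(y<-.05)&(y>-.34)
    n,l,st,c=cv2.connectedComponentsWithStats(m.astype(np.uint8));i=1+np.argmax(st[1:,4]);P=W[l==i];r=cv2.minAreaRect(P[:,:2].astype(np.float32)*1000)
    print(len(P),np.round(r[0],1),np.round(r[1],1),round(r[2],1),np.percentile(P[:,2],[5,50,95]).round(4))
    hm=((h[...,0]<8)|(h[...,0]>172))&(h[...,1]>150)&(z>.06)&(z<.115)&(y<-.3);P=W[hm]
    r=cv2.minAreaRect(P[:,:2].astype(np.float32)*1000);print(' handle',len(P),np.round(r[0],1),np.round(r[1],1),round(r[2],1),P[:,2].max())
E
```

```text
shift [ 0.2691 -0.3582  0.0035] turn 48.3 rows 9.0
2547 [ 539.2 -209.5] [159.1 212.5] 75.0 [0.0783 0.0813 0.0869]
 handle 103 [ 526.9 -387.4] [15.6 40.2] 71.8 0.11101343462013172
2813 [ 537.4 -208.7] [164.2 208.7] 75.0 [0.0765 0.0794 0.0851]
 handle 157 [ 531.1 -390.3] [16.2 22.7] 69.5 0.10915191822696013
```

Call:
{"name": "drive_tool", "arguments": {"series": [[[0.03, -0.04, 0], 5, 0.03], [[0.06, -0.08, 0], 11, 0.03], [[0.09, -0.119, 0], 16, 0.03], [[0.12, -0.16, 0], 21.5, 0.03], [[0.15, -0.2, 0], 27, 0.03], [[0.18, -0.239, 0], 32, 0.03], [[0.21, -0.279, 0], 38, 0.03], [[0.24, -0.319, 0], 43, 0.03], [[0.269, -0.358, 0], 48.3, 0.03], [[0.269, -0.358, 0], 48.3, 0.03], [[0.269, -0.358, 0.04], 48.3, 0.03], [[0.269, -0.358, 0.08], 48.3, 0.03], [[0.269, -0.358, 0.1], 48.3, 0.03], [[0.269, -0.358, 0.108], 48.3, 0.03], [[0.269, -0.358, 0.111], 48.3, 0.03], [[0.269, -0.358, 0.113], 48.3, 0.03], [[0.269, -0.358, 0.113], 48.3, 0.03], [[0.269, -0.358, 0.113], 48.3, 0.03]]}}

```text
time_s: 17.2
position: [0.4962, -0.1861, 0.0887]
tool_rot: [[-0.967, 0.253, 0.002], [0.253, 0.967, -0.001], [-0.002, -0.001, -1.0]]
ft_force: [0.3, 0.4, -0.3]
grip_width: 0.0462
gripper_force: 31.3
```

Call:
{"name": "drive_tool", "arguments": {"series": [[[0, 0, 0.0005], 0, 0.045], [[0, 0, 0.0005], 0, 0.05], [[0, 0, 0.0005], 0, 0.055], [[0, 0, 0.0005], 0, 0.06], [[0, 0, 0.0005], 0, 0.06], [[0, 0, -0.03], 0, 0.06], [[0, 0, -0.07], 0, 0.06], [[0, 0, -0.12], 0, 0.06], [[0, 0, -0.16], 0, 0.06], [[0, 0, -0.16], 0, 0.06], [[0, 0, -0.16], 0, 0.06]]}}

```text
time_s: 18.3
position: [0.4958, -0.1859, 0.2481]
tool_rot: [[-0.967, 0.253, 0.001], [0.253, 0.967, -0.001], [-0.001, -0.0, -1.0]]
ft_force: [0.3, -0.3, -0.6]
grip_width: 0.0602
gripper_force: 0.0
```

```bash
python3 - <<'E'
from h import *
print('platform wrist');cups(snap('wrist'),(.5385,-.209),-15,(.115,.14),.11,.08)
a=snap('scene');print('platform');cups(a,(.5385,-.209),-15,(.115,.14),.11,.08);print('tin');cups(a)
print('side');cups(snap('side'),(.5385,-.209),-15,(.115,.14),.11,.08)
plan((.54,.227,.245,213.6))
E
```

```text
platform wrist
1649 px [254. 179.] world 494.1 -185.9 r 22.6 zmax 0.1255 box -50.0 11.0 rgb [168. 143. 110.]
platform
112 px [169. 198.] world 498.7 -187.0 r 23.7 zmax 0.1283 box -38.0 12.0 rgb [176. 157. 127.]
tin
88 px [319. 200.] world 593.3 305.2 r 23.3 zmax 0.0518 box 34.0 33.0 rgb [168. 105. 104.]
side
107 px [244. 226.] world 494.6 -189.3 r 21.8 zmax 0.1269 box -46.0 3.0 rgb [180. 159. 131.]
shift [0.0613 0.4105 0.0019] turn -48.3 rows 8.3
```

```bash
python3 - <<'E'
from h import *
plan((.5905,.3065,.245,213.6),(.5905,.3065,.011,213.6))
E
```

```text
shift [0.0326 0.5002 0.0019] turn -48.3 rows 10.0
shift [0.032  0.5    0.2359] turn -48.3 rows 4.7
```

Call:
{"name": "drive_tool", "arguments": {"series": [[[0.003, 0.05, 0], -5, 0.06], [[0.006, 0.1, 0], -10, 0.06], [[0.01, 0.15, 0], -15, 0.06], [[0.013, 0.2, 0], -20, 0.06], [[0.016, 0.25, 0], -25, 0.06], [[0.019, 0.3, 0], -30, 0.06], [[0.023, 0.35, 0], -35, 0.06], [[0.026, 0.4, 0], -40, 0.06], [[0.029, 0.45, 0], -45, 0.06], [[0.032, 0.5, 0], -48.3, 0.06], [[0.032, 0.5, 0], -48.3, 0.06], [[0.032, 0.5, 0], -48.3, 0.06], [[0.032, 0.5, 0.04], -48.3, 0.06], [[0.032, 0.5, 0.08], -48.3, 0.06], [[0.032, 0.5, 0.1], -48.3, 0.06], [[0.032, 0.5, 0.1], -48.3, 0.06]]}}

```text
time_s: 20.05
position: [0.5902, 0.3038, 0.1444]
tool_rot: [[-0.834, -0.552, -0.007], [-0.552, 0.834, -0.002], [0.007, 0.002, -1.0]]
ft_force: [0.0, -0.5, 0.1]
grip_width: 0.06
gripper_force: 0.0
```

```bash
python3 - <<'E'
from h import *
print('tin');cups(snap('wrist'));cups(snap('scene'))
plan((.5905,.3065,.011,213.6))
E
```

```text
tin
1721 px [259. 191.] world 589.0 307.1 r 20.9 zmax 0.0494 box 27.0 41.0 rgb [174. 110. 109.]
86 px [319. 200.] world 591.7 305.1 r 21.8 zmax 0.0538 box 32.0 32.0 rgb [169. 105. 104.]
shift [0.0004 0.0022 0.1377] turn -0.1 rows 2.8
```

Call:
{"name": "drive_tool", "arguments": {"series": [[[0, 0.001, 0.03], 0, 0.06], [[0, 0.001, 0.06], 0, 0.06], [[0, 0.001, 0.09], 0, 0.06], [[0, 0.001, 0.115], 0, 0.06], [[0, 0.001, 0.134], 0, 0.06], [[0, 0.001, 0.134], 0, 0.06], [[0, 0.001, 0.134], 0, 0.03], [[0, 0.001, 0.134], 0, 0.03], [[0, 0.001, 0.134], 0, 0.03], [[0, 0.001, 0.134], 0, 0.03], [[0, 0.001, 0.11], 0, 0.03], [[0, 0.001, 0.07], 0, 0.03], [[0, 0.001, 0.03], 0, 0.03], [[0, 0.001, -0.02], 0, 0.03], [[0, 0.001, -0.06], 0, 0.03], [[0, 0.001, -0.06], 0, 0.03]], "newtons": 30}}

```text
time_s: 21.75
position: [0.5927, 0.3073, 0.2154]
tool_rot: [[-0.833, -0.554, 0.012], [-0.554, 0.833, 0.004], [-0.012, -0.004, -1.0]]
ft_force: [-1.1, 0.2, -0.4]
grip_width: 0.0464
gripper_force: 31.2
```

```bash
python3 - <<'E'
from h import *
plan((.5885,-.212,.2,165.2))
a=snap('scene');cups(a,(.5385,-.209),-15,(.115,.14),.11,.08);knife(a)
o=env.observe();d=snap('wrist');p=o['position']
W=cloud(d);m=(np.hypot(W[...,0]-p[0],W[...,1]-p[1])<.035)&(np.abs(W[...,2]-p[2]-.03)<.03);print(m.sum(),d['img'][m].mean(0) if m.any() else 0)
E
```

```text
shift [ 0.2912 -0.43    0.0134] turn 48.4 rows 10.4
113 px [169. 198.] world 498.8 -188.6 r 23.7 zmax 0.1288 box -38.0 12.0 rgb [141. 121.  92.]
handle 94 px [225. 203.] c [477.7  -3.3] size [18.1 90.6] ang 84.8 z [0.0234 0.0275 0.0309]
  line heading -5.2 at [ 0.4816 -0.0044]
blade 168 px [231. 227.] c [579.9 -12.6] size [ 21.5 119.5] ang 84.1 z [0.0032 0.0063 0.0142]
  line heading -6.1 at [ 0.5821 -0.0126]
13837 [113.21485871  81.02103057  78.04459059]
```

Call:
{"name": "drive_tool", "arguments": {"series": [[[0.029, -0.043, 0], 5, 0.03], [[0.058, -0.086, 0], 10, 0.03], [[0.087, -0.129, 0], 15, 0.03], [[0.116, -0.172, 0], 20, 0.03], [[0.146, -0.215, 0], 25, 0.03], [[0.175, -0.258, 0], 30, 0.03], [[0.204, -0.301, 0], 35, 0.03], [[0.233, -0.344, 0], 40, 0.03], [[0.262, -0.387, 0], 45, 0.03], [[0.291, -0.43, 0], 48.4, 0.03], [[0.291, -0.43, 0.03], 48.4, 0.03], [[0.291, -0.43, 0.07], 48.4, 0.03], [[0.291, -0.43, 0.1], 48.4, 0.03], [[0.291, -0.43, 0.1], 48.4, 0.03], [[0.291, -0.43, 0.1], 48.4, 0.03], [[0.291, -0.43, 0.1], 48.4, 0.03]]}}

```text
time_s: 23.45
position: [0.5874, -0.2127, 0.1095]
tool_rot: [[-0.967, 0.255, 0.002], [0.255, 0.967, -0.001], [-0.003, -0.001, -1.0]]
ft_force: [0.5, -0.6, -0.6]
grip_width: 0.0461
gripper_force: 31.2
```

Call:
{"name": "drive_tool", "arguments": {"series": [[[0, 0, 0.008], 0, 0.03], [[0, 0, 0.013], 0, 0.03], [[0, 0, 0.016], 0, 0.03], [[0, 0, 0.017], 0, 0.03], [[0, 0, 0.017], 0, 0.03], [[0, 0, 0.017], 0, 0.03]]}}

```text
time_s: 24.05
position: [0.5866, -0.2123, 0.0919]
tool_rot: [[-0.967, 0.255, 0.0], [0.255, 0.967, -0.0], [-0.001, -0.0, -1.0]]
ft_force: [-4.1, 1.6, 8.0]
grip_width: 0.0463
gripper_force: 31.7
```

Call:
{"name": "drive_tool", "arguments": {"series": [[[0, 0, -0.0005], 0, 0.045], [[0, 0, -0.0005], 0, 0.05], [[0, 0, -0.0005], 0, 0.055], [[0, 0, -0.0005], 0, 0.06], [[0, 0, -0.0005], 0, 0.06], [[0, 0, -0.03], 0, 0.06], [[0, 0, -0.07], 0, 0.06], [[0, 0, -0.12], 0, 0.06], [[0, 0, -0.16], 0, 0.06], [[0, 0, -0.16], 0, 0.06], [[0, 0, -0.16], 0, 0.06]]}}

```text
time_s: 25.15
position: [0.5867, -0.2125, 0.2511]
tool_rot: [[-0.967, 0.255, 0.001], [0.255, 0.967, -0.001], [-0.001, -0.0, -1.0]]
ft_force: [-0.6, 0.4, -0.9]
grip_width: 0.0599
gripper_force: 0.0
```

```bash
python3 - <<'E'
from h import *
print('wrist');cups(snap('wrist'),(.5385,-.209),-15,(.115,.14),.11,.08)
a=snap('scene');b=snap('side');
for d in(a,b):cups(d,(.5385,-.209),-15,(.115,.14),.11,.08);knife(d)
print('tin');cups(a)
# hub/arm heights round the crank axis
W=cloud(b);r=np.hypot(W[...,0]-.494,W[...,1]+.378);m=(r<.03)&(W[...,2]>.03);print('hub z',np.percentile(W[m][:,2],[50,90,99]))
cv2.imwrite('pics/b6.png',cv2.resize(b['img'][200:320,200:330,::-1],None,fx=5,fy=5,interpolation=cv2.INTER_CUBIC))
o=env.observe();print(o['position'],heading(o),o['q'])
E
```

```text
wrist
2109 px [257.  69.] world 494.8 -186.1 r 22.3 zmax 0.1255 box -48.0 11.0 rgb [166. 142. 109.]
1564 px [255. 178.] world 585.3 -212.2 r 22.2 zmax 0.1255 box 44.0 9.0 rgb [163. 101.  99.]
114 px [169. 198.] world 498.0 -187.2 r 23.7 zmax 0.1279 box -40.0 13.0 rgb [178. 158. 128.]
136 px [165. 219.] world 587.3 -213.9 r 24.1 zmax 0.1288 box 55.0 11.0 rgb [176. 116. 115.]
handle 93 px [225. 203.] c [474.5  -3.9] size [17.  93.6] ang 84.6 z [0.022  0.0273 0.0304]
  line heading -5.6 at [ 0.4802 -0.0045]
blade 175 px [231. 227.] c [580.4 -12.4] size [ 21.5 119.2] ang 84.1 z [0.0031 0.0064 0.0156]
  line heading -5.8 at [ 0.581  -0.0126]
113 px [244. 226.] world 494.4 -189.4 r 22.2 zmax 0.1264 box -46.0 3.0 rgb [174. 153. 125.]
114 px [276. 231.] world 584.9 -215.4 r 22.0 zmax 0.1267 box 47.0 0.0 rgb [173. 113. 109.]
handle 70 px [236. 218.] c [469.2  -6.6] size [13.6 91.8] ang 85.0 z [0.0208 0.0246 0.0271]
  line heading -4.6 at [ 0.4696 -0.007 ]
blade 123 px [269. 222.] c [571.3  -9.4] size [ 28.5 132.1] ang 82.0 z [0.0018 0.0043 0.0159]
  line heading -4.7 at [ 0.5817 -0.0106]
tin
hub z [0.06078043 0.0663395  0.10341017]
[ 0.58630363 -0.21223563  0.24907901] 165.22045648225395 [-3.07607778e+01  2.89246664e+01  5.95495043e+01 -1.88696648e-03
  9.17096228e+01 -1.05981212e+02]
```

View pics/b6.png

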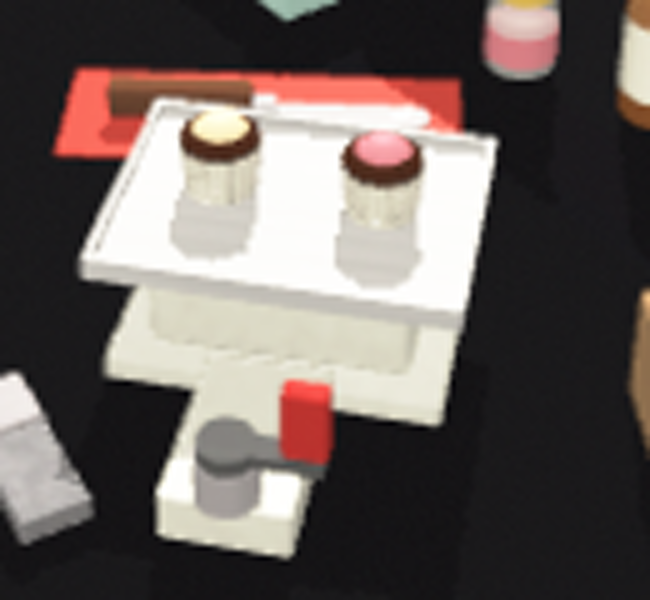

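Both cupcakes stand on the platform. In the side crop the crank hub is at (228,440) and the red paddle at (305,420), on the platform's +x side. I'll push the paddle clockwise with closed fingers from behind.

```bash
python3 - <<'E'
from h import *
plan((.532,-.3565,.249,165.2),(.532,-.3565,.083,165.2))
E
```

```text
shift [ 0.0157 -0.1533 -0.    ] turn 0.0 rows 3.1
shift [ 0.0152 -0.1535  0.166 ] turn 0.0 rows 3.3
```

Call:
{"name": "drive_tool", "arguments": {"series": [[[0.005, -0.05, 0], 0, 0.0], [[0.01, -0.1, 0], 0, 0.0], [[0.016, -0.153, 0], 0, 0.0], [[0.016, -0.153, 0], 0, 0.0], [[0.016, -0.153, 0], 0, 0.0], [[0.016, -0.153, 0.05], 0, 0.0], [[0.016, -0.153, 0.09], 0, 0.0], [[0.016, -0.153, 0.09], 0, 0.0], [[0.016, -0.153, 0.09], 0, 0.0]]}}

```text
time_s: 26.2
position: [0.533, -0.3555, 0.1617]
tool_rot: [[-0.967, 0.254, 0.0], [0.254, 0.967, 0.0], [0.0, 0.0, -1.0]]
ft_force: [-0.1, 0.3, 0.2]
grip_width: 0.0003
gripper_force: 0.0
```

```bash
python3 - <<'E'
from h import *
d=snap('wrist','w4.png');o=env.observe();print(o['position'],heading(o))
W=cloud(d);h=cv2.cvtColor(d['img'],cv2.COLOR_RGB2HSV).astype(int);z=W[...,2]
m=((h[...,0]<8)|(h[...,0]>172))&(h[...,1]>150)&(z>.095)&(z<.115)&(W[...,1]<-.3);P=W[m]
if len(P)>5:
    r=cv2.minAreaRect(P[:,:2].astype(np.float32)*1000);print(' handle',len(P),np.round(r[0],1),np.round(r[1],1),round(r[2],1),P[:,2].max())
E
```

```text
[ 0.53332256 -0.35612913  0.16298734] 165.28935358247176
 handle 726 [ 531.3 -387.3] [14.  24.4] 74.1 0.10703895348453019
```

View pics/w4.png

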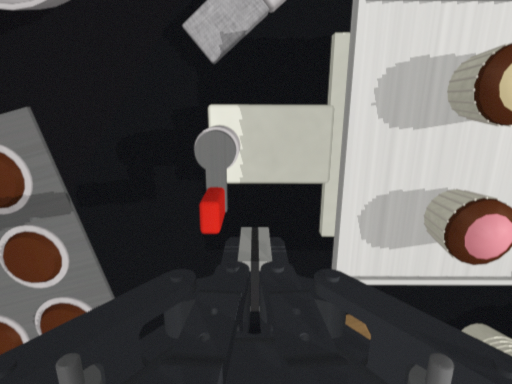

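The wrist view shows the hub at (217,148), the paddle at (213,210) and the closed fingertips at (255,250), clear on the platform side. I'll compute the circle.

Call:
{"name": "drive_tool", "arguments": {"series": [[[0, 0, 0.04], 0, 0.0], [[0, 0, 0.07], 0, 0.0], [[0, 0, 0.079], 0, 0.0], [[0, 0, 0.079], 0, 0.0], [[0, 0, 0.079], 0, 0.0]]}}

```text
time_s: 26.75
position: [0.5332, -0.3571, 0.0843]
tool_rot: [[-0.967, 0.255, 0.003], [0.255, 0.967, -0.003], [-0.004, -0.002, -1.0]]
ft_force: [0.1, 0.2, -0.5]
grip_width: 0.0001
gripper_force: 0.0
```

```bash
cat >> h.py <<'E'
def arc(a1,step,n,rho=.042,ax=(.493,-.377)):
    o=env.observe();R=np.array(o['tool_rot']);p=np.array(o['position']);c,s=np.cos(np.radians(15)),np.sin(np.radians(15))
    rel=p[:2]-ax;X=rel@[c,-s];Y=rel@[s,c];print('now r %.4f ang %.1f z %.4f'%(np.hypot(X,Y),np.degrees(np.arctan2(-Y,X)),p[2]),heading(o))
    print([[[*(float(v) for v in np.round(R.T@np.array([ax[0]+rho*(np.cos(a)*c-np.sin(a)*s)-p[0],ax[1]+rho*(-np.cos(a)*s-np.sin(a)*c)-p[1],.083-p[2]]),3))],0,0] for a in np.radians(a1+step*np.arange(n))])
E
python3 -c "
from h import *
arc(-30,15,20)"
```

```text
now r 0.0449 ang -41.3 z 0.0843 165.23543733402803
[[[-0.003, -0.009, 0.001], 0, 0], [[-0.007, -0.019, 0.001], 0, 0], [[-0.008, -0.03, 0.001], 0, 0], [[-0.007, -0.041, 0.001], 0, 0], [[-0.002, -0.051, 0.001], 0, 0], [[0.004, -0.059, 0.001], 0, 0], [[0.013, -0.066, 0.001], 0, 0], [[0.023, -0.07, 0.001], 0, 0], [[0.034, -0.072, 0.001], 0, 0], [[0.045, -0.07, 0.001], 0, 0], [[0.055, -0.066, 0.001], 0, 0], [[0.064, -0.059, 0.001], 0, 0], [[0.07, -0.05, 0.001], 0, 0], [[0.074, -0.04, 0.001], 0, 0], [[0.076, -0.029, 0.001], 0, 0], [[0.074, -0.018, 0.001], 0, 0], [[0.07, -0.008, 0.001], 0, 0], [[0.063, 0.0, 0.001], 0, 0], [[0.055, 0.007, 0.001], 0, 0], [[0.045, 0.011, 0.001], 0, 0]]
```

First a short push to check.

Call:
{"name": "drive_tool", "arguments": {"series": [[[-0.003, -0.009, 0.001], 0, 0], [[-0.007, -0.019, 0.001], 0, 0], [[-0.008, -0.03, 0.001], 0, 0], [[-0.007, -0.041, 0.001], 0, 0], [[-0.002, -0.051, 0.001], 0, 0], [[0.004, -0.059, 0.001], 0, 0], [[0.013, -0.066, 0.001], 0, 0]]}}

```text
time_s: 27.45
position: [0.5026, -0.4176, 0.0811]
tool_rot: [[-0.967, 0.255, 0.001], [0.255, 0.967, -0.001], [-0.002, -0.0, -1.0]]
ft_force: [4.5, 1.6, -0.5]
grip_width: -0.0
gripper_force: 1.8
```

```bash
cat >> h.py <<'E'
def crank(ax=(.493,-.377)):
    for n in('scene','side'):
        d=snap(n);W=cloud(d);h=cv2.cvtColor(d['img'],cv2.COLOR_RGB2HSV).astype(int);z=W[...,2]
        m=((h[...,0]<8)|(h[...,0]>172))&(h[...,1]>150)&(z>.06)&(z<.115)&(W[...,1]<-.28)&(np.hypot(W[...,0]-ax[0],W[...,1]-ax[1])<.07);P=W[m]
        s=(np.hypot(W[...,0]-.5385,W[...,1]+.209)<.04)&(z>.07)&(z<.16)
        if len(P)>5:
            c=np.median(P,0)[:2]-ax;print(n,len(P),'crank rel',c.round(3),'cw angle from start',(-15-np.degrees(np.arctan2(c[1],c[0])))%360,end=' ')
        print('platform z',np.median(z[s]).round(4))
E
python3 -c "
from h import *
crank();arc(75,15,20)"
```

```text
scene 15 crank rel [-0.002 -0.029] cw angle from start 79.6753482889429 platform z 0.0897
side 74 crank rel [-0.013 -0.05 ] cw angle from start 89.31741835873675 platform z 0.1002
now r 0.0419 ang 63.4 z 0.0812 165.13800517809048
[[[0.008, -0.003, -0.002], 0, 0], [[0.019, -0.004, -0.002], 0, 0], [[0.03, -0.003, -0.002], 0, 0], [[0.04, 0.001, -0.002], 0, 0], [[0.048, 0.008, -0.002], 0, 0], [[0.055, 0.017, -0.002], 0, 0], [[0.059, 0.027, -0.002], 0, 0], [[0.061, 0.038, -0.002], 0, 0], [[0.059, 0.049, -0.002], 0, 0], [[0.055, 0.059, -0.002], 0, 0], [[0.048, 0.067, -0.002], 0, 0], [[0.04, 0.074, -0.002], 0, 0], [[0.029, 0.078, -0.002], 0, 0], [[0.019, 0.08, -0.002], 0, 0], [[0.008, 0.078, -0.002], 0, 0], [[-0.002, 0.074, -0.002], 0, 0], [[-0.011, 0.067, -0.002], 0, 0], [[-0.018, 0.058, -0.002], 0, 0], [[-0.022, 0.048, -0.002], 0, 0], [[-0.023, 0.037, -0.002], 0, 0]]
```

Call:
{"name": "drive_tool", "arguments": {"series": [[[0.008, -0.003, -0.002], 0, 0], [[0.019, -0.004, -0.002], 0, 0], [[0.03, -0.003, -0.002], 0, 0], [[0.04, 0.001, -0.002], 0, 0], [[0.048, 0.008, -0.002], 0, 0], [[0.055, 0.017, -0.002], 0, 0], [[0.059, 0.027, -0.002], 0, 0], [[0.061, 0.038, -0.002], 0, 0], [[0.059, 0.049, -0.002], 0, 0], [[0.055, 0.059, -0.002], 0, 0], [[0.048, 0.067, -0.002], 0, 0], [[0.04, 0.074, -0.002], 0, 0], [[0.029, 0.078, -0.002], 0, 0], [[0.019, 0.08, -0.002], 0, 0], [[0.008, 0.078, -0.002], 0, 0], [[-0.002, 0.074, -0.002], 0, 0], [[-0.011, 0.067, -0.002], 0, 0], [[-0.018, 0.058, -0.002], 0, 0], [[-0.022, 0.048, -0.002], 0, 0], [[-0.023, 0.037, -0.002], 0, 0]]}}

```text
time_s: 29.55
position: [0.5355, -0.3859, 0.0822]
tool_rot: [[-0.967, 0.254, 0.0], [0.254, 0.967, 0.003], [0.001, 0.003, -1.0]]
ft_force: [0.1, 5.2, -0.2]
grip_width: -0.0001
gripper_force: 2.0
```

```bash
python3 -c "
from h import *
crank();arc(15,15,20)"
```

```text
scene 61 crank rel [ 0.04  -0.032] cw angle from start 23.114516758583108 platform z 0.115
side 146 crank rel [ 0.027 -0.035] cw angle from start 36.59998061379956 platform z 0.1337
now r 0.0434 ang -1.1 z 0.0823 165.19308901591006
[[[0.003, -0.012, -0.001], 0, 0], [[0.007, -0.022, -0.001], 0, 0], [[0.014, -0.03, -0.001], 0, 0], [[0.022, -0.037, -0.001], 0, 0], [[0.033, -0.041, -0.001], 0, 0], [[0.044, -0.043, -0.001], 0, 0], [[0.054, -0.041, -0.001], 0, 0], [[0.064, -0.037, -0.001], 0, 0], [[0.073, -0.03, -0.001], 0, 0], [[0.08, -0.022, -0.001], 0, 0], [[0.084, -0.011, -0.001], 0, 0], [[0.085, -0.001, -0.001], 0, 0], [[0.084, 0.01, -0.001], 0, 0], [[0.08, 0.02, -0.001], 0, 0], [[0.073, 0.029, -0.001], 0, 0], [[0.064, 0.036, -0.001], 0, 0], [[0.054, 0.04, -0.001], 0, 0], [[0.043, 0.041, -0.001], 0, 0], [[0.032, 0.04, -0.001], 0, 0], [[0.022, 0.036, -0.001], 0, 0]]
```

Call:
{"name": "drive_tool", "arguments": {"series": [[[0.003, -0.012, -0.001], 0, 0], [[0.007, -0.022, -0.001], 0, 0], [[0.014, -0.03, -0.001], 0, 0], [[0.022, -0.037, -0.001], 0, 0], [[0.033, -0.041, -0.001], 0, 0], [[0.044, -0.043, -0.001], 0, 0], [[0.054, -0.041, -0.001], 0, 0], [[0.064, -0.037, -0.001], 0, 0], [[0.073, -0.03, -0.001], 0, 0], [[0.08, -0.022, -0.001], 0, 0], [[0.084, -0.011, -0.001], 0, 0], [[0.085, -0.001, -0.001], 0, 0], [[0.084, 0.01, -0.001], 0, 0], [[0.08, 0.02, -0.001], 0, 0], [[0.073, 0.029, -0.001], 0, 0], [[0.064, 0.036, -0.001], 0, 0], [[0.054, 0.04, -0.001], 0, 0], [[0.043, 0.041, -0.001], 0, 0], [[0.032, 0.04, -0.001], 0, 0], [[0.022, 0.036, -0.001], 0, 0]]}}

```text
time_s: 31.65
position: [0.5229, -0.345, 0.0832]
tool_rot: [[-0.967, 0.254, -0.002], [0.254, 0.967, 0.003], [0.003, 0.003, -1.0]]
ft_force: [-4.6, 2.6, 1.3]
grip_width: 0.0
gripper_force: 2.1
```

```bash
python3 -c "
from h import *
crank();arc(304,8,5)"
```

```text
scene 78 crank rel [0.049 0.013] cw angle from start 330.2136743877865 platform z 0.1387
side 140 crank rel [0.037 0.004] cw angle from start 338.5500289052508 platform z 0.0743
now r 0.0436 ang -60.3 z 0.0832 165.2661133927673
[[[-0.002, -0.003, 0.0], 0, 0], [[-0.006, -0.007, 0.0], 0, 0], [[-0.011, -0.011, 0.0], 0, 0], [[-0.014, -0.016, 0.0], 0, 0], [[-0.017, -0.021, 0.0], 0, 0]]
```

Call:
{"name": "drive_tool", "arguments": {"series": [[[-0.004, -0.005, 0], 0, 0], [[-0.008, -0.009, 0], 0, 0], [[-0.011, -0.012, 0], 0, 0], [[-0.013, -0.014, 0], 0, 0], [[-0.014, -0.016, 0], 0, 0], [[-0.014, -0.016, 0], 0, 0]]}}

```text
time_s: 32.35
position: [0.532, -0.3658, 0.0839]
tool_rot: [[-0.967, 0.255, 0.0], [0.255, 0.967, -0.0], [-0.001, -0.0, -1.0]]
ft_force: [-0.6, 2.0, -0.6]
grip_width: -0.0002
gripper_force: 1.0
```

```bash
python3 -c "
from h import *
crank();arc(332,4,4)"
```

```text
scene 85 crank rel [ 0.049 -0.011] cw angle from start 357.9331376262622 platform z 0.1413
side 160 crank rel [ 0.038 -0.016] cw angle from start 7.625486615779103 platform z 0.0745
now r 0.0405 ang -31.0 z 0.0840 165.21905825188176
[[[-0.002, -0.001, 0.001], 0, 0], [[-0.004, -0.004, 0.001], 0, 0], [[-0.005, -0.007, 0.001], 0, 0], [[-0.006, -0.009, 0.001], 0, 0]]
```

Call:
{"name": "drive_tool", "arguments": {"series": [[[-0.001, -0.002, 0], 0, 0], [[-0.002, -0.004, 0], 0, 0], [[-0.002, -0.005, 0], 0, 0], [[-0.002, -0.005, 0], 0, 0]]}}

```text
time_s: 32.85
position: [0.532, -0.3663, 0.0838]
tool_rot: [[-0.967, 0.254, -0.003], [0.254, 0.967, 0.009], [0.005, 0.008, -1.0]]
ft_force: [-4.1, 21.7, 8.5]
grip_width: -0.0007
gripper_force: 10.3
```

At the stop: the force rose to 22 N with no further motion. Backing off, lifting clear, then a final check.

Call:
{"name": "drive_tool", "arguments": {"series": [[[0.002, 0.003, 0], 0, 0], [[0.003, 0.012, 0], 0, 0], [[0.003, 0.012, -0.05], 0, 0], [[0.003, 0.012, -0.1], 0, 0], [[0.003, 0.012, -0.15], 0, 0], [[0.003, 0.012, -0.19], 0, 0], [[0.003, 0.012, -0.19], 0, 0], [[0.003, 0.012, -0.19], 0, 0]]}}

```text
time_s: 33.65
position: [0.5328, -0.3588, 0.2745]
tool_rot: [[-0.967, 0.255, 0.002], [0.255, 0.967, -0.002], [-0.002, -0.002, -1.0]]
ft_force: [-0.1, -0.6, -1.0]
grip_width: 0.0001
gripper_force: 0.0
```

```bash
python3 - <<'E'
from h import *
crank();a=load('scene');b=load('side')
for d in(a,b):cups(d,(.5385,-.209),-15,(.175,.2),.11,.08);knife(d)
W=cloud(a);z=W[...,2];m=(z>.1)&(W[...,0]>.6)&(W[...,0]<.8)&(W[...,1]>.1)&(W[...,1]<.45);P=W[m];q=(P[:,:2]-[.6775,.3165])@[.833,.553]
print('lean',np.degrees(np.arctan(np.polyfit(P[:,2],q,1)[0])))
cv2.imwrite('pics/a7.png',cv2.resize(a['img'][:,:,::-1],(800,600)))
E
```

```text
scene 99 crank rel [ 0.049 -0.01 ] cw angle from start 356.32694968100265 platform z 0.1412
side 157 crank rel [ 0.038 -0.016] cw angle from start 7.63392092912888 platform z 0.1393
118 px [166. 184.] world 498.6 -187.4 r 23.4 zmax 0.1878 box -39.0 13.0 rgb [172. 153. 123.]
143 px [161. 204.] world 587.8 -213.6 r 24.6 zmax 0.1884 box 55.0 10.0 rgb [174. 115. 114.]
handle 91 px [225. 203.] c [477.1  -4.2] size [17.6 89.6] ang 84.9 z [0.0219 0.0273 0.0297]
  line heading -5.8 at [ 0.4813 -0.0044]
blade 176 px [231. 227.] c [580.5 -12.5] size [ 22.3 120.3] ang 84.6 z [0.0028 0.0062 0.0149]
  line heading -5.6 at [ 0.5811 -0.0125]
108 px [243. 208.] world 495.0 -188.5 r 21.5 zmax 0.1865 box -45.0 3.0 rgb [179. 158. 128.]
116 px [277. 213.] world 585.3 -215.3 r 22.5 zmax 0.1861 box 48.0 1.0 rgb [171. 112. 108.]
handle none
blade 20 px [305. 214.] c [714.1  33.1] size [36.8 11.3] ang 3.5 z [-0.0007  0.005   0.0097]
  line heading 4.2 at [0.712  0.0328]
lean 10.314297871178391
```

View pics/a7.png

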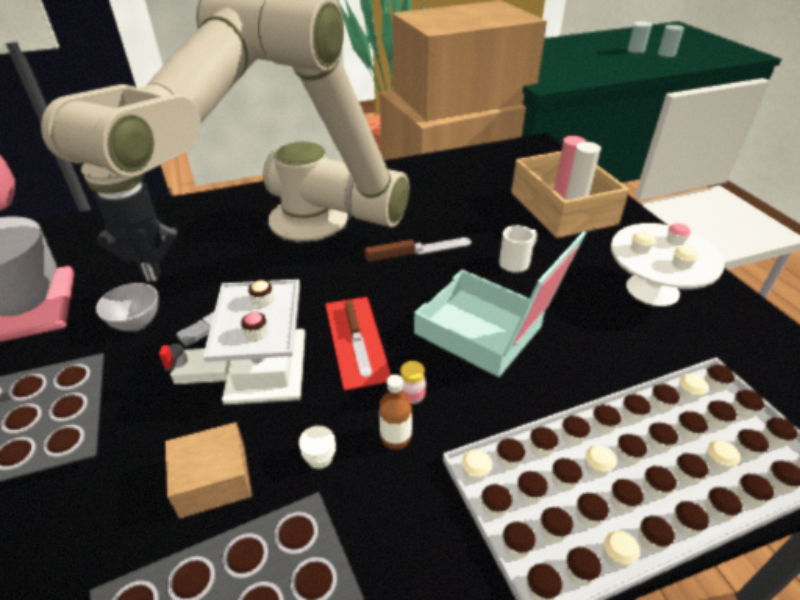

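The platform is up with both cupcakes standing on it, at (260,290) and (254,323). The knife lies on the mat at (357,340), the lid stands open at (550,290), and the other objects are in place.

```bash
python3 -c "
from rig import env
print(env.close_job())"
```

```text
the job is handed in; nothing more can be done
None
```

The job is handed in with no verdict returned; in the last check the lid was open about 100°, the knife lay flat on its mat, both cupcakes found in the tin stood on the platform, and the crank was at its stop with the platform up.

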